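Unlock the flip-top till and hold the key turned

TASK

Take the round-headed till key out of the key rack, push it fully home in the lock on the till's front rail without forcing it (the pins are sticky, so wiggle it past them), and turn it a quarter turn clockwise against its spring until the lid pops ajar. Finish still gripping the key, holding it turned in the lock, so that the catch stays drawn back and I can shut the lid again after counting. Leave the other keys standing in the rack and the other things on the counter where they are.

Things in the scene. Friction and masses are not known exactly. Their poses are not given: they have to be found in the camera images.
- rack: Wooden key rack, a block 56 (x) x 170 (y) x 36 high mm, with three blade slots in its top in a row along y, at y = -52, 0 and +52 mm; origin at the centre of its underside. One key stands in each slot, blade down; which key is in which slot varies.
- till_key: Till key, upright in the rack, 63 mm tall, 30 g: black round disc head 34 mm across, 9 thick (flat faces at x = +-4.5, centre at z 46), the only round one. Origin at the blade tip, z up to the head, y along the width, x through the thickness. Steel blade z 0 to 24, 9 wide, 3 thick, tip rounded, fits the lock either way round. Shoulder 14 x 7 mm, z 24 to 30. Grip the flat faces, closing along x.
- till_key_grip (a point): Point on the key's axis, 50 mm above the blade tip, 26 mm above the shoulder's underside; with the TCP here the fingertips clear rack and lock. Axes as till_key.
- till_key_shoulder (a point): Middle of the underside of the key's shoulder, 24 mm above the blade tip; it rests on the lock's face when the key is fully home (and on the rack's top at the start). Axes as till_key.
- till: Flip-top till, fixed to the counter: grey steel box 200 (x) x 400 (y) x 100 high mm with a fixed front rail (60 mm deep, robot side) that carries the lock, and behind it a steel lid hinged along the far edge. Origin at the centre of its underside; the lock axis is at x = -72, y = -100 mm, its face 100 mm above the counter.
- lock_mouth (a point): Centre of the keyhole, on the face of the brass plug, inside a steel collar (33 mm across, 19 clear, 1.8 proud). Turns with the plug: z up, y along the slot, x across; at lock = 0 these are the till's axes. Slot 10.4 x 3.6 mm, 27 deep, 2 mm bevelled mouth. Four sprung sticky pins at its ends, 7, 12, 17 and 21.5 mm deep: straight pushes take 10 to 25 N, rocking it about z by 0.1 rad eases it.
- lock (a joint): Turn of the lock's plug, rad: 0 locked, grows clockwise seen from above, stop at 1.62. A spring turns it back when let go (about 0.02 N m at 0, 0.06 N m at a quarter turn, with some friction); the catch lets the lid go at about 1.15. The key has about 0.1 rad of play in the slot and gives a little in the fingers: turn the hand about 1.7.
- lid (a joint): Opening of the lid, rad: 0 shut, 0.16 fully popped; springs lift it by itself once the catch is drawn back. Its front edge then stands 22 mm higher.
- lid_edge (a point): Middle of the lid's front edge, on its top face.
- square_key: Another key, same blade, flat square black head 30 x 32 mm, 9 mm thick; origin at its blade tip. Stays in the rack.
- slim_key: Another key, same blade, narrow black head 16 x 34 mm, 9 mm thick; origin at its blade tip. Stays in the rack.
- tape_roll: Roll of clear tape lying flat, 72 mm across, 24 mm high; origin at the centre of its underside.
- marker: Marker pen lying down, 130 mm long along its x, 15 mm thick; origin below its middle.
- spray_bottle: White pump bottle, 56 mm across, 165 mm tall; origin at the centre of its underside.
- toy_car: Yellow toy car, 105 mm long along its x, 57 mm tall; origin at the centre of its underside.
- stapler: Black stapler, 150 mm long along its x, 45 mm tall; origin at the centre of its underside.
- label_gun: Blue price-label gun lying on the counter, about 230 mm long, 100 mm tall; origin below its body, 60 mm from its front.
Not all that is in view belongs to the job. What is shaped like the till_key but purple is not meant.

How it is judged:
By the outcome, as a careful person would: the job done as asked, in the order asked, and still so for the second after the job is handed in, while the arm keeps its last pose, push and grip.
It also fails if it takes over 54 s, if anything falls off the work surface, if the arm or the gripper's body presses on something with over 40 N, if the wrist force passes 120 N, or if a joint passes its speed limit or range.

ROBOT

A 7-joint arm with a two-finger parallel gripper is mounted at the origin on the work surface. World frame = base frame: x ahead of the robot, y to its left, z up, the work surface at z = 0. Lengths are in m, angles in rad, forces in N, time in s.
With the tool pointing down it reaches from about 0.425 to 0.875 m from the base axis. Payload 8.4 kg.
Tool frame: the origin (TCP) lies between the finger pads, 19 mm behind the fingertips; this is the grasp point; z points along the fingers, y is the line along which they close (so a half turn about z gives the same grasp; the last joint's range is limited). The gripper opens to 85 mm and grips with 20 to 120 N. Pads are 22 mm wide; open, the fingers measure 114 mm over their backs; the gripper's body (76 mm by 85 mm) begins 54 mm behind the grasp point. The pads swing forward as they close: fully open they stand 13 mm farther back than shut.
Start: joints at [-1.207, 0.333, 0.04, 1.465, -0.013, 1.343, -0.059], TCP at [0.29, 0.582, 0.25] pointing down, gripper open.
Joint ranges: [-2.58, 2.58], [-0.38, 2.09], [-1.3, 1.39], [0.25, 2.4], [-1.5, 4.64], [0.08, 2.09], [-2.65, 2.65]. Speed limits (rad/s): [2.22, 2.22, 2.79, 2.79, 3.14, 3.14, 3.14].

INTERFACE

Orientations are given as a unit quaternion [w, x, y, z].
In Python, from plant import get_obs, vision, ctrl gives the robot as it stands.
- The arm moves only by the shell command python3 -m crank 'ROWS'. ROWS is text: rows parted by semicolons, each of 7 numbers parted by spaces: the shift along the tool's x, y, z in m, then the turn, a rotation vector about the tool's x, y, z in rad, then the closure, from 0 (fully open) to 1 (shut). A call has 1 to 12 rows; each row is the pose to reach, as a shift and turn from the pose commanded when the call began, along the tool's axes at that moment; what a row does not reach only later rows make up. A row lasts 1/12 s, in which the tool goes at most 41.7 mm and 7.16 degrees, less where a joint would pass 70% of its speed; a pose out of reach is approached as far as the arm can. A call with a gripper value outside its range is refused whole. The fingers move at their own pace and stop on an object; the grip force is fixed at half the most. Time passes only in rows, so rows that repeat a pose let the fingers close. It gives the time, the measured TCP pose, the force, the opening and the grip force at its end, in the units of the state.
- get_obs(): the state, without advancing time (a new reading comes with each control period).
- vision.read_camera(name): name is "side" or "top"; returns a dict with "img" (384x512x3 uint8, red, green, blue), "range_z" (384x512 float32, m along the optical axis (not along the pixel's ray), 0 where there is no reading), "fx", "fy", "cx", "cy" (pixels), "xyz" and "orientation" of the camera in the world. Camera axes: x right, y down, z forward; pixel columns grow to the right and rows downward; lengths in m; the calibration is good to about 2 mm. A picture is of the moment at which its call begins.
- ctrl.sign_off(): hands the job in; it is judged then, once.
The state is a dict: "time_s": time; "joint_pos": joint angles; "joint_velocities": joint speeds; "joint_torque": joint torques, N m; "tcp_pos": TCP position; "tool_rot": TCP orientation; "ft_force": force on the tool from outside, world axes, zero at the start; "wrist_torque": the same for the moment, N m; "opening": finger opening in m; "grasp_force": force on a finger pad.
Only numpy, scipy, OpenCV 4.12 (cv2) and the standard library are available. Lean on these libraries where they do the work, as an engineer would, in place of code of your own. Each camera call takes 0.05 s, during which the arm holds its last target. There are 200 camera calls.

## Working session

There is one attempt and no reset: what is moved stays moved. The work goes in short steps, Python scripts to look and compute and a shell command to move; the robot and the scene stay as the last step left them, time stands still between calls to the robot, and variables do not carry over. Pictures are saved under pics/ and viewed, at most 10 in all, crops included, and the job is handed in when it is done.

```bash
mkdir -p pics
cat > h.py <<'E'
import numpy as np, cv2
from scipy.spatial.transform import Rotation as R
from plant import get_obs, vision, ctrl
def q(o): return R.from_quat([o[1],o[2],o[3],o[0]])
def cam(n):
    c=vision.read_camera(n); c['R']=q(c['orientation']).as_matrix(); c['p']=np.array(c['xyz']); return c
def cloud(c):
    v,u=np.mgrid[0:384,0:512]; z=c['range_z']
    P=np.stack([(u-c['cx'])/c['fx']*z,(v-c['cy'])/c['fy']*z,z],-1)
    return P@c['R'].T+c['p']
def ray(c,u,v,h):
    d=c['R']@np.array([(u-c['cx'])/c['fx'],(v-c['cy'])/c['fy'],1]); return c['p']+d*(h-c['p'][2])/d[2]
def proj(c,P):
    p=c['R'].T@(np.array(P)-c['p']); return c['fx']*p[0]/p[2]+c['cx'],c['fy']*p[1]/p[2]+c['cy']
E
python3 - <<'E'
from h import *
o=get_obs();print(o)
ims=[]
for n in('top','side'):
    c=cam(n);print(n,c['p'],c['R'].round(3).tolist(),c['fx'],c['cx'],c['cy']);cv2.imwrite(f'pics/{n}0.png',cv2.resize(c['img'][...,::-1],(800,600)))
    np.savez(f'{n}0.npz',**{k:np.array(v) for k,v in c.items()})
E
```

```text
{'time_s': 0.0, 'joint_pos': array([-1.20718532,  0.33392233,  0.03984133,  1.46626816, -0.01339604,
        1.34332501, -0.05848955]), 'joint_velocities': array([-2.19948779e-04,  5.02713107e-05, -3.06810311e-04,  2.61449813e-04,
       -6.24096416e-04,  6.14224971e-05, -4.65583340e-05]), 'joint_torque': array([ 9.27746041e-04, -6.58554196e+01,  1.36578128e+00, -4.05573857e+01,
        1.65839517e-02,  1.25098412e-02, -2.46342125e-05]), 'tcp_pos': array([0.29001625, 0.58122855, 0.24911494]), 'tool_rot': array([-1.38100013e-04,  2.29333614e-01,  9.73347526e-01, -8.17035537e-04]), 'ft_force': array([-0.53461804, -0.14457593, -0.06548414]), 'wrist_torque': array([ 0.00057582, -0.0098035 ,  0.01466823]), 'grasp_force': 0.0, 'opening': 0.0856678798464991}
top [0.40255699 0.04613458 1.28598948] [[0.009, -0.99, 0.143], [-1.0, -0.01, -0.007], [0.009, -0.143, -0.99]] 363.5712556450188 255.3972834801292 191.2704608678432
side [-0.05427783 -0.59801794  0.76216561] [[0.71, -0.43, 0.558], [-0.704, -0.438, 0.559], [0.004, -0.79, -0.614]] 384.4430114884984 253.13154474467842 192.20580560790862
```

View pics/top0.png

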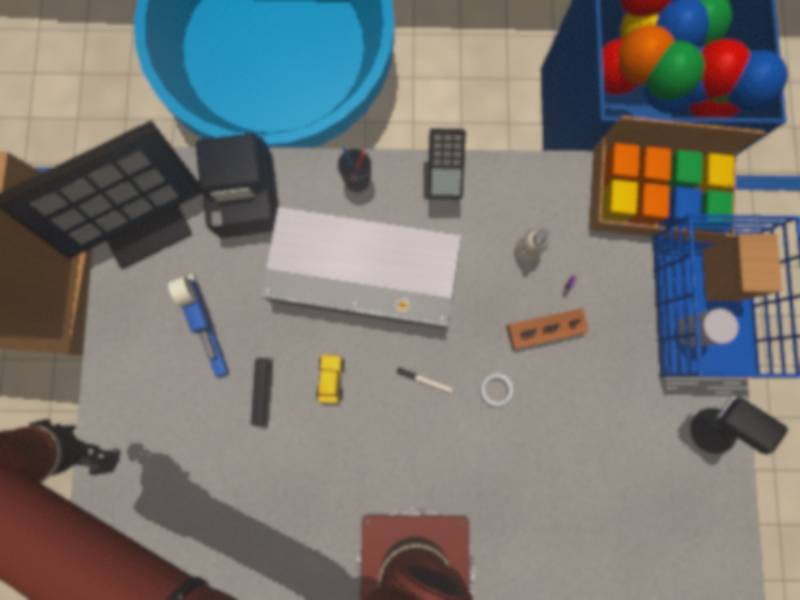

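View pics/side0.png

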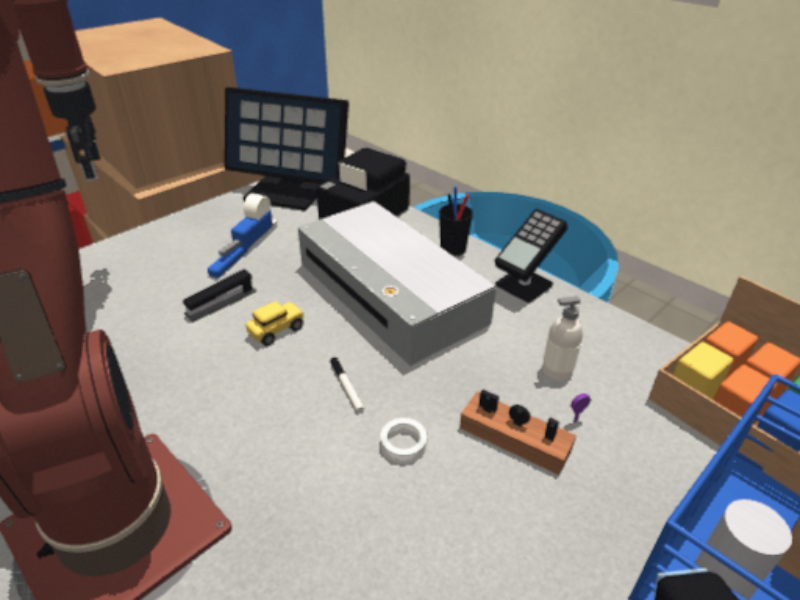

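The candidates in the side view (800x600) are the square head at (488,400), the round one at (519,413), the slim one at (551,428) and the purple decoy at (580,403). I choose the round black one in the middle slot, which is at about (550,329) in the top view. The lock is the brass ring at top (402,305), side (390,291).

Run:
```python
from h import *
T=dict(np.load('top0.npz'));S=dict(np.load('side0.npz'))
def line(n,*a): print(n,*[np.round(x,4) for x in a])
def blobs(m,amin):
    n,l,st,ce=cv2.connectedComponentsWithStats(m.astype(np.uint8)); return [(l==i,st[i],ce[i]) for i in range(1,n) if st[i,4]>=amin]
for nm,c,(x0,y0,x1,y1) in(('top',T,(318,190,384,230)),('side',S,(285,240,375,305))):
    W=cloud(c); img=c['img'].astype(int); box=np.zeros((384,512),bool); box[y0:y1,x0:x1]=1
    r,g,b=[img[...,i] for i in range(3)]
    br=box&(r>g*1.4)&(r>b*1.6)&(r>60)
    if nm=='top':
        top=br&(abs(W[...,2]-.036)<.012)
        # key holes fill: hull, onto plane
        cn=np.argwhere(top)[:,::-1]
        pts=np.array([ray(c,u,v,.036)[:2] for u,v in cn],np.float32)
        rc=cv2.minAreaRect(pts); line('rack top rect',rc[0],rc[1],rc[2]); print('z med',np.median(W[top][:,2]))
    dk=box&(img.max(-1)<50)
    for m,s,ce in blobs(dk,6):
        line(nm+' dark',ce,s,ray(c,*ce,.058),'cloudmed',np.median(W[m],0)); 
# till & lock
W=cloud(T); m=(abs(W[...,2]-.1)<.012); m[:, :150]=0;m[:,310:]=0;m[:130]=0;m[215:]=0
bl=max(blobs(m,100),key=lambda x:x[1][4])[0]
pts=np.array([ray(T,u,v,.1)[:2] for v,u in np.argwhere(bl)],np.float32)
rc=cv2.minAreaRect(pts); line('till rect',*rc); print(cv2.boxPoints(rc), np.median(W[bl][:,2]))
for nm,c,(u,v) in(('top',T,(402,305)),('side',S,(390,291))):
    img=c['img'].astype(int); u,v=int(u*.64),int(v*.64); box=np.zeros((384,512),bool); box[v-10:v+11,u-10:u+11]=1
    for h in(25,45):
      mm=box&(img[...,0]-img[...,2]>h); w=np.argwhere(mm)[:,::-1]; ce=(w.min(0)+w.max(0))/2
      line(nm+' brass',w.mean(0),ce,len(w),ray(c,*w.mean(0),.1),ray(c,*ce,.1))
a=cv2.resize(S['img'][235:310,280:385,::-1],None,fx=5,fy=5,interpolation=2); b=cv2.resize(T['img'][175:235,240:390,::-1],(525,210),interpolation=2)
cv2.imwrite('pics/c1.png',np.vstack([a,b]))
```

```text
rack top rect [ 0.521  -0.2925] [0.0534 0.1696] 12.673
z med 0.035716638282290214Traceback (most recent call last):
  File "<stdin>", line 18, in <module>
  File "<stdin>", line 3, in line
    return _wrapfunc(a, 'round', decimals=decimals, out=out)
    return _wrapit(obj, method, *args, **kwds)
    result = getattr(arr, method)(*args, **kwds)
numpy._core._exceptions._UFuncNoLoopError: ufunc 'multiply' did not contain a loop with signature matching types (dtype('<U8'), dtype('float64')) -> None
```

```bash
cat > m.py <<'E'
from h import *
T=dict(np.load('top0.npz'));S=dict(np.load('side0.npz'))
def line(n,*a): print(n,*[np.round(np.array(x,float),4) for x in a])
def blobs(m,amin):
    n,l,st,ce=cv2.connectedComponentsWithStats(m.astype(np.uint8)); return [(l==i,st[i],ce[i]) for i in range(1,n) if st[i,4]>=amin]
for nm,c,(x0,y0,x1,y1) in(('top',T,(318,190,384,230)),('side',S,(285,240,375,305))):
    W=cloud(c); img=c['img'].astype(int); box=np.zeros((384,512),bool); box[y0:y1,x0:x1]=1
    for m,s,ce in blobs(box&(img.max(-1)<50),6):
        line(nm+' dark',ce,s,ray(c,*ce,.058),np.median(W[m],0))
W=cloud(T); m=(abs(W[...,2]-.1)<.012); m[:, :150]=0;m[:,310:]=0;m[:130]=0;m[215:]=0
bl=max(blobs(m,100),key=lambda x:x[1][4])[0]
pts=np.array([ray(T,u,v,.1)[:2] for v,u in np.argwhere(bl)],np.float32)
rc=cv2.minAreaRect(pts); line('till rect',*rc); print(cv2.boxPoints(rc), np.median(W[bl][:,2]))
yaw=np.radians(rc[2])
if rc[1][0]>rc[1][1]: yaw-=np.pi/2
print('yaw till',yaw,'lock pred',np.array(rc[0])+R.from_euler('z',yaw).as_matrix()[:2,:2]@[-.072,-.1])
for nm,c,(u,v) in(('top',T,(402,305)),('side',S,(390,291))):
    img=c['img'].astype(int); u,v=int(u*.64),int(v*.64); box=np.zeros((384,512),bool); box[v-10:v+11,u-10:u+11]=1
    for h in(25,45):
      mm=box&(img[...,0]-img[...,2]>h); w=np.argwhere(mm)[:,::-1]; ce=(w.min(0)+w.max(0))/2
      line(nm+' brass',w.mean(0),ce,len(w),ray(c,*w.mean(0),.1),ray(c,*ce,.1))
a=cv2.resize(S['img'][235:310,280:385,::-1],None,fx=5,fy=5,interpolation=2); b=cv2.resize(T['img'][175:235,240:390,::-1],(525,210),interpolation=2)
cv2.imwrite('pics/c1.png',np.vstack([a,b]))
E
python3 m.py
```

```text
side dark [312.0541 256.8559] [307. 250.  11.  14. 111.] [ 0.5068 -0.2417  0.058 ] [ 0.5058 -0.2424  0.0587]
side dark [331.9561 265.2807] [326. 260.  13.  13. 114.] [ 0.5194 -0.2922  0.058 ] [ 0.5175 -0.2933  0.0617]
side dark [352.2647 274.9559] [349. 268.   8.  14.  68.] [ 0.5291 -0.3433  0.058 ] [ 0.5288 -0.3436  0.0586]
till rect [0.6457 0.1188] [0.3996 0.1995] 81.4353
[[ 0.5172904  -0.06388927]
 [ 0.7145844  -0.09360301]
 [ 0.77408844  0.3014933 ]
 [ 0.57679445  0.33120704]] 0.09955747610742127
yaw till -0.1494829656700385 lock pred [0.55959967 0.03063993]
top brass [257.5 195. ] [257.5 195. ] 52.0 [0.5615 0.0304 0.1   ] [0.5615 0.0304 0.1   ]
top brass [257.5405 194.9189] [257.5 195. ] 37.0 [0.5618 0.0302 0.1   ] [0.5615 0.0304 0.1   ]
side brass [249.2121 186.0606] [249.5 186. ] 33.0 [0.5596 0.0333 0.1   ] [0.5604 0.0329 0.1   ]
side brass [249.2963 185.8148] [249.5 186. ] 27.0 [0.5606 0.034  0.1   ] [0.5604 0.0329 0.1   ]
```

View pics/c1.png

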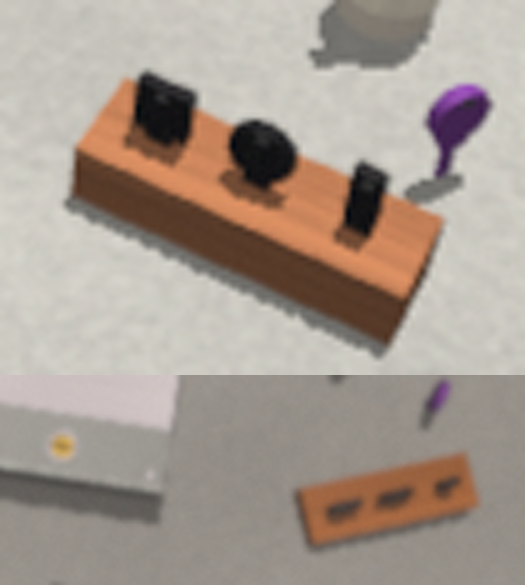

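The crop shows the round black head in the middle slot at crop (262,152), with square (165,108) and slim (366,198) on either side and the purple decoy off the rack. Heights and sizes agree with the description. I'll move now.

```bash
cat >> h.py <<'E'
def goto(p,yaw,o=None):
    "shift+rotvec in tool axes from measured pose to tool-down pose, tool y at world angle yaw (rad)"
    o=o or get_obs(); r=q(o['tool_rot'])
    y=np.array([np.cos(yaw),np.sin(yaw),0]);z=np.array([0,0,-1.]);x=np.cross(y,z)
    t=R.from_matrix(np.stack([x,y,z],1))
    print('shift',(r.inv().apply(np.array(p)-o['tcp_pos'])).round(4),'rot',(r.inv()*t).as_rotvec().round(4),'tcp',o['tcp_pos'].round(4),'t',o['time_s'])
E
python3 -c "
from h import *
goto([.46,.15,.25],np.radians(40));goto([.52,-.2925,.20],np.radians(12.67))"
```

```text
shift [-3.446e-01 -3.100e-01 -3.000e-04] rot [-1.500e-03  4.000e-04  4.099e-01] tcp [0.29   0.5813 0.2492] t 0.1
shift [-0.5959 -0.6791  0.0503] rot [-1.400e-03  8.000e-04  8.869e-01] tcp [0.29   0.5813 0.2492] t 0.1
```

```bash
python3 -m crank '-.345 -.31 0 0 0 .41 0;-.345 -.31 0 0 0 .41 0;-.345 -.31 0 0 0 .41 0;-.345 -.31 0 0 0 .41 0;-.345 -.31 0 0 0 .41 0;-.345 -.31 0 0 0 .41 0;-.345 -.31 0 0 0 .41 0;-.345 -.31 0 0 0 .41 0;-.345 -.31 0 0 0 .41 0;-.345 -.31 0 0 0 .41 0;-.345 -.31 0 0 0 .41 0;-.345 -.31 0 0 0 .41 0'
python3 -c "
from h import *
goto([.52,-.2925,.15],np.radians(12.67))"
```

```text
time_s: 1.1
tcp_pos: [0.4627, 0.1425, 0.2502]
tool_rot: [0.001, 0.427, 0.904, -0.0]
ft_force: [-0.8, -0.4, -0.1]
opening: 0.0856
grasp_force: 0.0
shift [-0.3721 -0.2322  0.1009] rot [2.000e-04 1.700e-03 4.677e-01] tcp [0.4627 0.1425 0.2502] t 1.1
```

```bash
python3 -m crank '-.378 -.237 .1 0 0 .468 0;-.378 -.237 .1 0 0 .468 0;-.378 -.237 .1 0 0 .468 0;-.378 -.237 .1 0 0 .468 0;-.378 -.237 .1 0 0 .468 0;-.378 -.237 .1 0 0 .468 0;-.378 -.237 .1 0 0 .468 0;-.378 -.237 .1 0 0 .468 0;-.378 -.237 .1 0 0 .468 0;-.378 -.237 .1 0 0 .468 0;-.378 -.237 .1 0 0 .468 0;-.378 -.237 .1 0 0 .468 0'
python3 -m crank '0 0 0 0 0 0 .3;0 0 0 0 0 0 .3;0 0 0 0 0 0 .3;0 0 0 0 0 0 .3'
python3 -c "
from h import *
goto([.52,-.2925,.062],np.radians(12.67))"
```

```text
time_s: 2.1
tcp_pos: [0.5191, -0.2999, 0.1479]
tool_rot: [-0.0, 0.625, 0.781, -0.003]
ft_force: [-2.1, 0.6, 0.7]
opening: 0.0854
grasp_force: 0.0
time_s: 2.43
tcp_pos: [0.5225, -0.29, 0.1503]
tool_rot: [0.0, 0.62, 0.784, 0.001]
ft_force: [-0.5, 0.8, -0.0]
opening: 0.0596
grasp_force: 0.0
shift [-0.0019 -0.0031  0.0883] rot [ 0.001  -0.0007  0.0113] tcp [ 0.5225 -0.29    0.1503] t 2.4333
```

```bash
python3 -m crank '-.002 -.003 .02 0 0 .011 .4;-.002 -.003 .05 0 0 .011 .55;-.002 -.003 .07 0 0 .011 .6;-.002 -.003 .08 0 0 .011 .65;-.002 -.003 .088 0 0 .011 .65;-.002 -.003 .088 0 0 .011 .65;-.002 -.003 .088 0 0 .011 .65'
python3 - <<'E'
from h import *
goto([.52,-.2925,.062],np.radians(12.67))
S=cam('side');T=cam('top')
a=cv2.resize(S['img'][220:310,270:385,::-1],(690,540),interpolation=2)
cv2.imwrite('pics/c2.png',a)
E
```

```text
time_s: 3.02
tcp_pos: [0.5199, -0.2943, 0.0629]
tool_rot: [0.0, 0.625, 0.78, 0.0]
ft_force: [-0.3, 0.3, 0.5]
opening: 0.03
grasp_force: 0.0
shift [0.0017 0.0005 0.0009] rot [ 0.0008  0.0004 -0.0017] tcp [ 0.5199 -0.2943  0.0629] t 3.0167
```

View pics/c2.png

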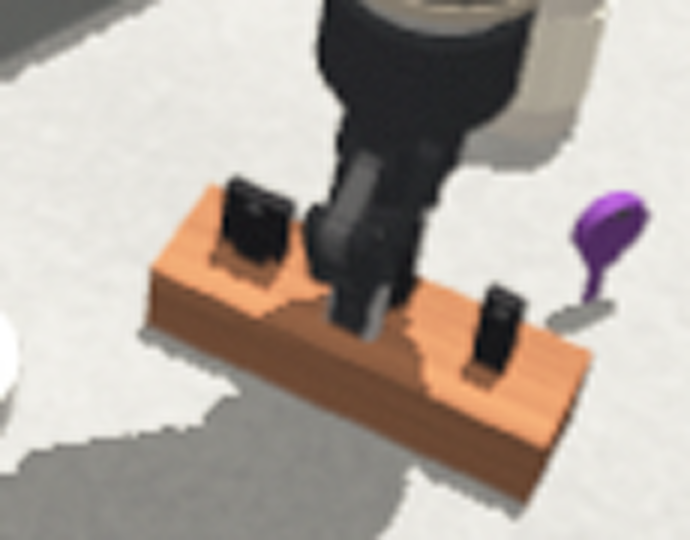

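The fingers straddle the round head (crop 355,250) and the neighbours at (258,220) and (500,330) stand clear. I'll close slowly and watch the force.

```bash
python3 -m crank '.002 0 .001 0 0 0 .75;.002 0 .001 0 0 0 .8;.002 0 .001 0 0 0 .85;.002 0 .001 0 0 0 .88;.002 0 .001 0 0 0 .9;.002 0 .001 0 0 0 .9'; python3 -c "
from h import *
o=get_obs();print(o['ft_force'],o['wrist_torque'],o['opening'],o['grasp_force']);goto([.52,-.2925,.062],np.radians(12.67))"
```

```text
time_s: 3.62
tcp_pos: [0.5205, -0.292, 0.0615]
tool_rot: [0.001, 0.625, 0.78, 0.001]
ft_force: [4.6, 0.6, -1.5]
opening: 0.0085
grasp_force: 12.8
[ 4.60772312  0.61380178 -1.53620683] [ 0.19340275 -1.17383538  0.03815837] 0.008540546108800095 12.77497798204422
shift [-0.0004 -0.0006 -0.0005] rot [ 0.0024  0.0008 -0.0013] tcp [ 0.5205 -0.292   0.0615] t 3.6167
```

```bash
python3 -m crank '0 .001 0 0 0 0 .9;0 .001 0 0 0 0 .9;0 .001 0 0 0 0 .9'; python3 -c "
from h import *
o=get_obs();print(o['ft_force'],o['wrist_torque'],o['opening'],o['grasp_force'],o['tcp_pos'])"
```

```text
time_s: 3.87
tcp_pos: [0.5206, -0.292, 0.0613]
tool_rot: [0.0, 0.625, 0.78, 0.0]
ft_force: [3.3, 0.8, 1.3]
opening: 0.0088
grasp_force: 13.1
[3.33879773 0.82631169 1.28174237] [ 0.32157908 -0.96741322  0.05759879] 0.00875086147679748 13.053474426269531 [ 0.52064434 -0.29200058  0.06130107]
```

```bash
python3 -m crank '0 .001 0 0 0 0 .9;0 .002 0 0 0 0 .9;0 .002 0 0 0 0 .9;0 .002 0 0 0 0 1;0 .002 0 0 0 0 1;0 .002 0 0 0 0 1'; python3 -c "
from h import *
o=get_obs();print(o['ft_force'],o['wrist_torque'],o['opening'],o['grasp_force'],o['tcp_pos'])"
```

```text
time_s: 4.37
tcp_pos: [0.5211, -0.2921, 0.0613]
tool_rot: [-0.0, 0.626, 0.78, -0.0]
ft_force: [-1.2, 1.6, 4.9]
opening: 0.0079
grasp_force: 59.0
[-1.21479008  1.64219941  4.86298609] [0.39360033 0.38986099 0.04352569] 0.007938338051017834 58.977928161621094 [ 0.52111192 -0.29212558  0.06125276]
```

```bash
python3 -m crank '0 0 -.005 0 0 0 1;0 0 -.012 0 0 0 1;0 0 -.02 0 0 0 1;0 0 -.03 0 0 0 1;0 0 -.05 0 0 0 1;0 0 -.075 0 0 0 1;0 0 -.1 0 0 0 1;0 0 -.12 0 0 0 1;0 0 -.12 0 0 0 1;0 0 -.12 0 0 0 1'
python3 - <<'E'
from h import *
o=get_obs();print(o['ft_force'],o['wrist_torque'],o['opening'],o['grasp_force'])
goto([.5612,.0315,.18],-.1495)
S=cam('side');T=cam('top')
a=cv2.resize(S['img'][180:300,270:385,::-1],(575,600),interpolation=2)
cv2.imwrite('pics/c3.png',a)
E
```

```text
time_s: 5.2
tcp_pos: [0.5224, -0.2923, 0.1829]
tool_rot: [0.001, 0.626, 0.78, 0.001]
ft_force: [-0.4, 0.1, -0.4]
opening: 0.008
grasp_force: 58.6
[-0.40847329  0.08992545 -0.44163014] [ 0.00446258  0.05949011 -0.03534532] 0.008022755010175036 58.6307018995285
shift [0.3076 0.1082 0.0027] rot [0.0027 0.0008 0.3683] tcp [ 0.5224 -0.2923  0.1829] t 5.2
```

View pics/c3.png

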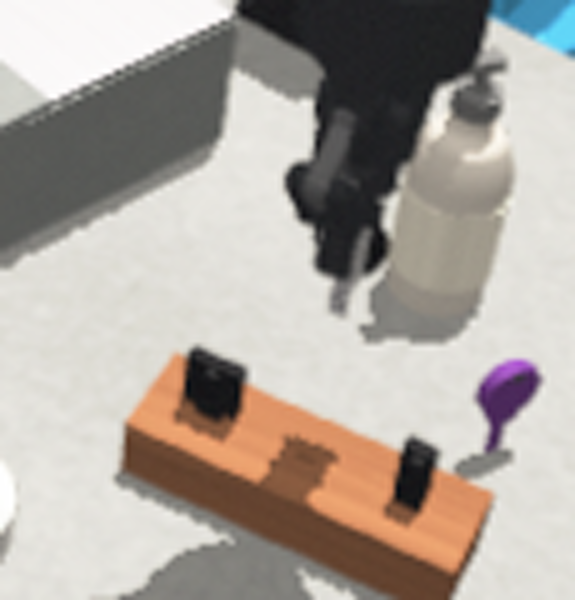

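The key is out (blade visible at crop 340,300) and the square and slim keys still stand. Next is the lock.

```bash
python3 -m crank '.04 .014 0 0 0 .1 1;.08 .028 0 0 0 .2 1;.12 .042 0 0 0 .3 1;.16 .056 0 0 0 .368 1;.2 .07 0 0 0 .368 1;.24 .084 0 0 0 .368 1;.27 .095 0 0 0 .368 1;.295 .104 0 0 0 .368 1;.307 .108 .003 0 0 .368 1;.307 .108 .003 0 0 .368 1;.307 .108 .003 0 0 .368 1;.307 .108 .003 0 0 .368 1'
python3 - <<'E'
from h import *
o=get_obs();print(o['ft_force'],o['wrist_torque'],o['opening'],o['grasp_force'])
goto([.5612,.0315,.18],-.1495)
S=cam('side');T=cam('top')
for c,n in((S,'s1'),(T,'t1')): np.savez(n+'.npz',**{k:np.array(v) for k,v in c.items()})
p=get_obs()['tcp_pos'];print('exp tip px',proj(S,p-[0,0,.05]),'shoulder',proj(S,p-[0,0,.026]),'lock',proj(S,[.5612,.0304,.1]),'tcp',proj(S,p))
a=cv2.resize(S['img'][130:210,200:300,::-1],(750,600),interpolation=2)
cv2.imwrite('pics/c4.png',a)
E
```

```text
time_s: 6.3
tcp_pos: [0.5602, 0.0293, 0.1776]
tool_rot: [0.0, 0.759, 0.652, -0.001]
ft_force: [-0.4, -0.6, 0.5]
opening: 0.0082
grasp_force: 58.6
[-0.41785864 -0.59437372  0.5345746 ] [-0.02899263 -0.02795144  0.00422759] 0.00816955216177588 58.63854646682739
shift [ 0.0024  0.0006 -0.0024] rot [-0.0007  0.0012 -0.0018] tcp [0.5602 0.0293 0.1776] t 6.3
exp tip px (np.float64(250.4205728815067), np.float64(178.62140581918308)) shoulder (np.float64(250.41920533073954), np.float64(171.6121322154042)) lock (np.float64(250.32194657819173), np.float64(186.2614128254912)) tcp (np.float64(250.4176806003604), np.float64(163.79724690654865))
```

View pics/c4.png

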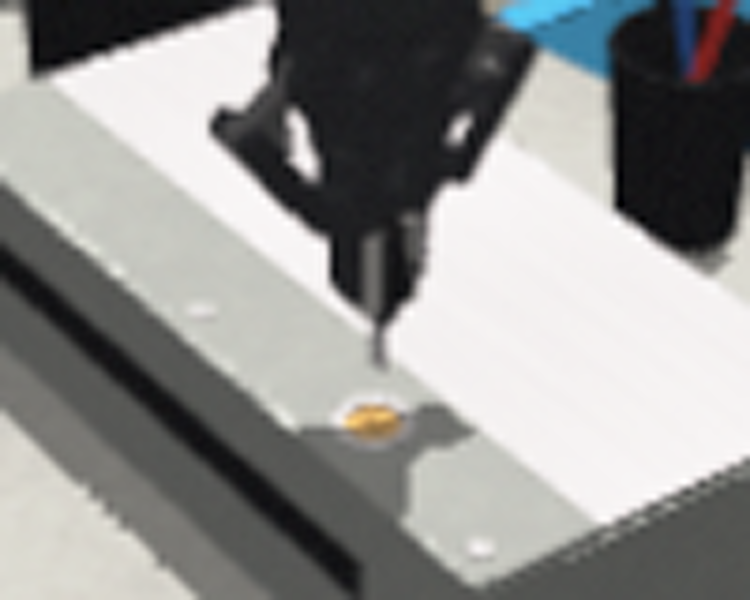

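The blade tip is at crop (379,362), about px (250.4,178), and the plug at crop (372,421), about px (249.4,186). That puts the tip slightly right of the slot, so I'll measure it sub-pixel.

Run:
```python
from h import *
S=dict(np.load('s1.npz'));S0=dict(np.load('side0.npz'));T0=dict(np.load('top0.npz'))
g=S['img'].astype(int).sum(-1)/3
print(g[171:192,243:258].round().astype(int))
d=(S['img'][...,0].astype(int)-S['img'][...,2]);w=np.clip(d[180:192,240:260]-12,0,None).astype(float)
v,u=np.mgrid[180:192,240:260];print('brass s1',(w*u).sum()/w.sum(),(w*v).sum()/w.sum())
d=(S0['img'][...,0].astype(int)-S0['img'][...,2]);w=np.clip(d[180:192,240:260]-12,0,None).astype(float)
print('brass s0',(w*u).sum()/w.sum(),(w*v).sum()/w.sum())
d=(T0['img'][...,0].astype(int)-T0['img'][...,2]);w=np.clip(d[188:202,250:266]-12,0,None).astype(float)
v,u=np.mgrid[188:202,250:266];a=(w*u).sum()/w.sum(),(w*v).sum()/w.sum();print('brass top',a,ray(T0,*a,.1))
W=cloud(T0)
# collar: bright? depth relief
print(T0['img'][188:203,250:266].sum(-1)//3)
```

```text
[[197 217 240 232 183 129 107  78  33  64 185 243 242 242 242]
 [197 192 204 233 233 196 137  56  53 133 218 243 242 243 242]
 [198 196 195 207 229 232 192  87 128 216 242 242 242 242 242]
 [198 197 197 198 204 210 180 109 187 241 241 241 242 242 242]
 [198 197 198 198 198 188 152 112 188 242 242 241 241 242 242]
 [197 197 196 197 198 191 157 116 185 241 243 241 241 241 242]
 [197 198 197 198 198 190 153 111 171 230 239 243 242 241 241]
 [199 199 198 198 196 189 163 133 155 205 222 238 244 242 242]
 [197 198 197 196 194 194 191 172 169 197 194 215 239 242 242]
 [196 196 196 197 195 194 195 196 196 196 197 193 207 234 241]
 [195 196 195 197 196 196 196 197 196 196 197 197 197 209 230]
 [195 196 196 201 210 213 214 218 209 209 200 198 197 198 203]
 [196 192 203 221 221 219 222 226 212 222 214 201 191 178 177]
 [197 199 221 227 177 152 159 150 163 190 209 192 158 113 112]
 [198 224 235 194 179 177 168 183 181 154 125 141 120 112 111]
 [177 205 224 196 182 152 128 132 121 123 134 141 123 111 112]
 [111 124 141 136 124 122 110 108 120 129 139 135 117 110 111]
 [112 117 133 143 135 133 133
[... 732 characters left out ...]
 171 174 169 159 156 155 155]
 [153 156 158 162 164 159 150 151 155 164 172 171 162 156 156 153]
 [154 156 160 163 158 148 135 135 140 152 162 166 162 157 155 153]
 [153 155 161 166 160 148 133 126 130 140 155 164 163 158 155 154]
 [153 155 159 167 168 161 151 141 140 150 160 164 161 157 155 154]
 [153 153 156 164 171 170 161 158 160 164 169 167 159 154 155 155]
 [154 154 154 159 166 169 168 167 170 170 166 160 157 156 154 154]
 [154 153 153 154 158 164 167 169 168 164 157 154 154 155 155 155]
 [155 157 157 156 156 159 159 157 157 156 154 155 156 155 154 154]
 [155 159 161 161 159 157 156 155 155 154 156 155 156 154 155 153]
 [142 150 153 157 156 154 154 156 158 160 157 157 157 157 156 154]]
```

```bash
python3 -c "
from h import *
goto([.5608,.0322,.155],-.1495)"
```

```text
shift [ 0.003  -0.0001  0.023 ] rot [-0.0001  0.0006 -0.0025] tcp [0.5604 0.0292 0.178 ] t 6.4
```

```bash
python3 -m crank '.003 0 .012 0 0 -.002 1;.003 0 .023 0 0 -.002 1;.003 0 .023 0 0 -.002 1;.003 0 .023 0 0 -.002 1'; python3 -m crank '0 0 .002 0 0 0 1;0 0 .004 0 0 0 1;0 0 .006 0 0 0 1;0 0 .006 0 0 0 1;0 0 .006 0 0 0 1'; python3 -c "
from h import *
o=get_obs();print(o['ft_force'],o['wrist_torque']);goto([.5608,.0322,.150],-.1495)"
```

```text
time_s: 6.73
tcp_pos: [0.5603, 0.0339, 0.1538]
tool_rot: [-0.0, 0.757, 0.653, -0.001]
ft_force: [0.3, -0.6, 0.2]
opening: 0.0083
grasp_force: 58.6
time_s: 7.15
tcp_pos: [0.561, 0.0343, 0.149]
tool_rot: [0.0, 0.757, 0.653, -0.0]
ft_force: [-0.1, -0.1, -0.6]
opening: 0.0078
grasp_force: 58.6
[-0.10191943 -0.07031703 -0.59776456] [ 0.01890837 -0.01275937  0.02396033]
shift [-0.0021  0.0001 -0.001 ] rot [-0.      0.      0.0025] tcp [0.561  0.0343 0.149 ] t 7.15
```

```bash
python3 -m crank '-.002 0 0 0 0 .002 1;-.002 0 .001 0 0 .002 1;-.002 0 .002 0 0 .002 1;-.002 0 .003 0 0 .002 1;-.002 0 .003 0 0 .002 1;-.002 0 .003 0 0 .002 1'; python3 -c "
from h import *
o=get_obs();print(o['ft_force'],o['wrist_torque']);goto([.5608,.0322,.150],-.1495)"
```

```text
time_s: 7.65
tcp_pos: [0.5607, 0.0324, 0.146]
tool_rot: [-0.0, 0.758, 0.653, -0.0]
ft_force: [0.7, -0.7, -0.2]
opening: 0.0083
grasp_force: 58.6
[ 0.71769966 -0.72125004 -0.23636411] [-0.03817714 -0.01464127 -0.03577833]
shift [-0.0002  0.0001 -0.004 ] rot [-0.0001  0.0001  0.0005] tcp [0.5607 0.0324 0.146 ] t 7.65
```

```bash
python3 -m crank '0 0 .001 0 0 0 1;0 0 .002 0 0 0 1;0 0 .003 0 0 0 1;0 0 .003 0 0 0 1;0 0 .003 0 0 0 1'; python3 -c "
from h import *
o=get_obs();print(o['ft_force'],o['wrist_torque']);goto([.5608,.0322,.150],-.1495)"
```

```text
time_s: 8.07
tcp_pos: [0.5609, 0.0327, 0.1432]
tool_rot: [-0.0, 0.758, 0.653, 0.0]
ft_force: [-0.2, 1.1, 0.6]
opening: 0.0079
grasp_force: 58.9
[-0.24582693  1.07743496  0.62305584] [ 0.41940689 -0.11317239 -0.02983875]
shift [-0.0005 -0.0001 -0.0068] rot [ 0.0003 -0.0004  0.0008] tcp [0.5609 0.0327 0.1432] t 8.0667
```

```bash
python3 -m crank '.001 0 .0005 0 0 .1 1;.001 0 .001 0 0 .1 1;.001 0 .0015 0 0 0 1;.001 0 .002 0 0 -.1 1;.001 0 .0025 0 0 -.1 1;.001 0 .003 0 0 0 1;.001 0 .0035 0 0 .1 1;.001 0 .004 0 0 .1 1;.001 0 .004 0 0 0 1;.001 0 .004 0 0 -.1 1;.001 0 .004 0 0 -.1 1;.001 0 .004 0 0 0 1'; python3 -c "
from h import *
o=get_obs();print(o['ft_force'],o['wrist_torque']);goto([.5608,.0322,.150],-.1495)"
```

```text
time_s: 9.07
tcp_pos: [0.561, 0.0336, 0.139]
tool_rot: [-0.0, 0.758, 0.653, 0.0]
ft_force: [0.3, 4.7, 0.9]
opening: 0.0083
grasp_force: 58.7
[0.33869059 4.69074834 0.92286905] [ 0.83969659 -0.12244589  0.02695507]
shift [-0.0015 -0.     -0.011 ] rot [ 0.0003 -0.0007  0.0012] tcp [0.561  0.0336 0.139 ] t 9.0667
```

```bash
python3 -m crank '.0008 0 .0005 0 0 .1 1;.0008 0 .001 0 0 .1 1;.0008 0 .0015 0 0 0 1;.0008 0 .002 0 0 -.1 1;.0008 0 .0025 0 0 -.1 1;.0008 0 .003 0 0 0 1;.0008 0 .0035 0 0 .1 1;.0008 0 .004 0 0 .1 1;.0008 0 .004 0 0 0 1;.0008 0 .004 0 0 -.1 1;.0008 0 .004 0 0 -.1 1;.0008 0 .004 0 0 0 1'; python3 -c "
from h import *
o=get_obs();print(o['ft_force'],o['wrist_torque']);goto([.5608,.0322,.150],-.1495)"
```

```text
time_s: 10.07
tcp_pos: [0.5607, 0.0334, 0.1347]
tool_rot: [0.0, 0.758, 0.653, -0.0]
ft_force: [0.7, -0.9, -1.9]
opening: 0.0079
grasp_force: 58.7
[ 0.7041284  -0.86162895 -1.92919554] [-0.2528188  -0.3926461   0.01060449]
shift [-0.0012  0.0003 -0.0153] rot [-0.0005  0.0007  0.001 ] tcp [0.5607 0.0334 0.1347] t 10.0667
```

```bash
python3 -m crank '0 0 .0005 0 0 .1 1;0 0 .001 0 0 .1 1;0 0 .0015 0 0 0 1;0 0 .002 0 0 -.1 1;0 0 .0025 0 0 -.1 1;0 0 .003 0 0 0 1;0 0 .0035 0 0 .1 1;0 0 .004 0 0 .1 1;0 0 .0045 0 0 0 1;0 0 .0045 0 0 -.1 1;0 0 .0045 0 0 -.1 1;0 0 .0045 0 0 0 1'; python3 -c "
from h import *
o=get_obs();print(o['ft_force'],o['wrist_torque']);goto([.5608,.0322,.150],-.1495)"
```

```text
time_s: 11.07
tcp_pos: [0.5611, 0.0338, 0.1305]
tool_rot: [0.0, 0.759, 0.651, 0.0]
ft_force: [1.9, -1.0, -0.3]
opening: 0.0085
grasp_force: 58.8
[ 1.91382119 -1.00926684 -0.33889649] [-0.31204813 -0.41504909  0.00173906]
shift [-0.0017 -0.     -0.0195] rot [ 0.0002 -0.0001 -0.0024] tcp [0.5611 0.0338 0.1305] t 11.0667
```

```bash
python3 -m crank '0 0 .0005 0 0 .1 1;0 0 .001 0 0 .1 1;0 0 .0015 0 0 0 1;0 0 .002 0 0 -.1 1;0 0 .0025 0 0 -.1 1;0 0 .003 0 0 0 1;0 0 .0035 0 0 .1 1;0 0 .004 0 0 .1 1;0 0 .0045 0 0 0 1;0 0 .0045 0 0 -.1 1;0 0 .0045 0 0 -.1 1;0 0 .0045 0 0 0 1'; python3 -c "
from h import *
o=get_obs();print(o['ft_force'],o['wrist_torque']);goto([.5608,.0322,.150],-.1495)"
```

```text
time_s: 12.07
tcp_pos: [0.5612, 0.0337, 0.126]
tool_rot: [0.0, 0.758, 0.652, 0.0]
ft_force: [1.7, -1.7, 0.1]
opening: 0.0082
grasp_force: 58.9
[ 1.72859339 -1.74022426  0.1292477 ] [-0.62862753 -0.52311473  0.01473763]
shift [-0.0015 -0.0001 -0.024 ] rot [ 0.0005  0.0001 -0.0017] tcp [0.5612 0.0337 0.126 ] t 12.0667
```

```bash
python3 -m crank '0 0 .0005 0 0 .1 1;0 0 .001 0 0 .1 1;0 0 .0015 0 0 0 1;0 0 .0015 0 0 -.1 1;0 0 .0015 0 0 -.1 1;0 0 .0015 0 0 0 1;0 0 .0015 0 0 0 1'; python3 -c "
from h import *
o=get_obs();print(o['ft_force'],o['wrist_torque']);goto([.5608,.0322,.150],-.1495)"
```

```text
time_s: 12.65
tcp_pos: [0.561, 0.0337, 0.1247]
tool_rot: [0.0, 0.761, 0.649, -0.0]
ft_force: [-1.4, -2.7, 5.9]
opening: 0.0085
grasp_force: 59.8
[-1.36044674 -2.71201923  5.94753905] [-0.76986022  0.37128948 -0.01446054]
shift [-0.0015 -0.     -0.0253] rot [ 0.      0.0002 -0.008 ] tcp [0.561  0.0337 0.1247] t 12.65
```

```bash
python3 -m crank '0 0 .001 0 0 .1 1;0 0 .001 0 0 .1 1;0 0 .001 0 0 0 1;0 0 .001 0 0 -.1 1;0 0 .001 0 0 -.1 1;0 0 .001 0 0 0 1;0 0 .001 0 0 0 1'
python3 - <<'E'
from h import *
o=get_obs();print(o['ft_force'],o['wrist_torque'],o['joint_pos'].round(2))
S=cam('side')
cv2.imwrite('pics/c5.png',cv2.resize(S['img'][140:210,210:300,::-1],(720,560),interpolation=2))
E
```

```text
time_s: 13.23
tcp_pos: [0.5611, 0.0337, 0.1243]
tool_rot: [-0.0, 0.761, 0.649, 0.0]
ft_force: [-5.1, -3.7, 12.9]
opening: 0.0083
grasp_force: 60.8
[-5.08660398 -3.6827875  12.92855568] [-0.81857758  1.08783141 -0.02817887] [-0.74  0.31  0.71  1.86 -0.23  1.06 -0.1 ]
```

View pics/c5.png

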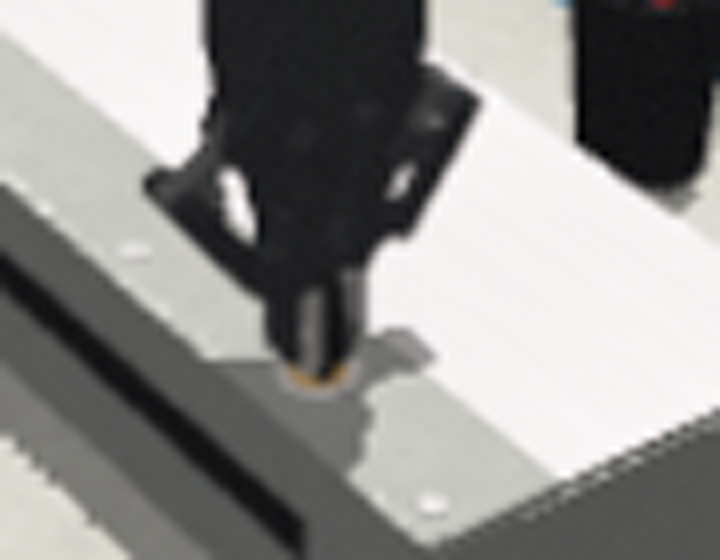

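The shoulder seats on the brass plug inside the collar (crop 318,378), and extra push no longer moves the key, so it is home. I'll ease the push and turn clockwise, which is +z in the tool frame.

```bash
python3 -m crank '0 0 -.001 0 0 0 1;0 0 -.001 0 0 .1 1;0 0 -.001 0 0 .2 1;0 0 -.001 0 0 .3 1;0 0 -.001 0 0 .4 1;0 0 -.001 0 0 .5 1;0 0 -.001 0 0 .6 1;0 0 -.001 0 0 .6 1'
python3 - <<'E'
from h import *
o=get_obs();print(o['ft_force'],o['wrist_torque'],o['joint_pos'].round(2))
E
```

```text
time_s: 13.95
tcp_pos: [0.5619, 0.0334, 0.1248]
tool_rot: [0.001, 0.919, 0.395, 0.001]
ft_force: [2.9, -4.8, 2.8]
opening: 0.0082
grasp_force: 59.5
[ 2.92502341 -4.76362886  2.81454222] [-1.11711952 -0.62539932  0.01444037] [-0.83  0.33  0.82  1.86 -0.28  1.06 -0.65]
```

```bash
python3 -m crank '0 .0005 0 0 0 .1 1;0 .001 0 0 0 .2 1;0 .001 0 0 0 .3 1;0 .001 0 0 0 .4 1;0 .001 0 0 0 .5 1;0 .001 0 0 0 .6 1;0 .001 0 0 0 .6 1'
python3 - <<'E'
from h import *
o=get_obs();print(o['ft_force'],o['wrist_torque'],o['joint_pos'].round(2))
E
```

```text
time_s: 14.53
tcp_pos: [0.5625, 0.0325, 0.1248]
tool_rot: [0.001, 0.994, 0.107, 0.001]
ft_force: [2.0, -4.9, 4.9]
opening: 0.0081
grasp_force: 59.6
[ 2.00640579 -4.93841863  4.91349176] [-1.19319171 -0.46836801  0.02754791] [-0.92  0.38  0.95  1.86 -0.34  1.08 -1.19]
```

```bash
python3 -m crank '0 .0005 0 0 0 .1 1;0 .001 0 0 0 .2 1;0 .001 0 0 0 .3 1;0 .001 0 0 0 .4 1;0 .001 0 0 0 .5 1;0 .001 0 0 0 .5 1;0 .001 0 0 0 .5 1;0 .001 0 0 0 .5 1'
python3 - <<'E'
from h import *
o=get_obs();print(o['ft_force'],o['wrist_torque'],o['joint_pos'].round(2),o['opening']);goto([.562,.032,.1248],-.1495-1.7)
S=cam('side');T=cam('top')
W=cloud(S);print('lid depth z around',[(u,v,W[v,u].round(3)) for u,v in((225,150),(275,170),(290,180))])
cv2.imwrite('pics/c6.png',cv2.resize(S['img'][110:230,180:330,::-1],(750,600),interpolation=2))
E
```

```text
time_s: 15.2
tcp_pos: [0.5626, 0.0317, 0.1248]
tool_rot: [0.001, 0.99, -0.139, 0.001]
ft_force: [1.0, -5.0, 2.7]
opening: 0.008
grasp_force: 59.7
[ 0.99026248 -4.96387835  2.69683247] [-1.22256042 -0.38433384  0.13210336] [-0.99  0.43  1.06  1.87 -0.42  1.09 -1.62] 0.00804461816772412
shift [-0.0006 -0.0002 -0.    ] rot [ 0.0009 -0.0017 -0.0008] tcp [0.5626 0.0317 0.1248] t 15.2
lid depth z around [(225, 150, array([0.621, 0.206, 0.118])), (275, 170, array([0.662, 0.028, 0.109])), (290, 180, array([ 0.655, -0.037,  0.109]))]
```

View pics/c6.png

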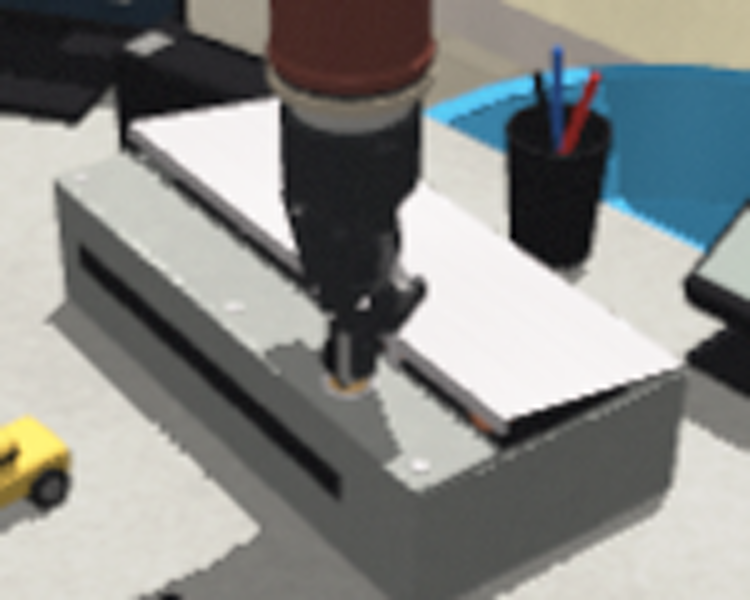

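The lid stands ajar, with a dark gap under its front edge from crop (390,365) to (500,435), and the key is held turned in the plug at (347,385). I'll hold briefly, check that nothing shifts, and hand in.

```bash
python3 -m crank '0 0 0 0 0 0 1;0 0 0 0 0 0 1;0 0 0 0 0 0 1;0 0 0 0 0 0 1;0 0 0 0 0 0 1;0 0 0 0 0 0 1;0 0 0 0 0 0 1;0 0 0 0 0 0 1;0 0 0 0 0 0 1;0 0 0 0 0 0 1'
python3 - <<'E'
from h import *
o=get_obs();print(o['ft_force'],o['wrist_torque'])
W=cloud(cam('side'));print([W[v,u].round(3) for u,v in((225,150),(275,170),(272,190))])
S0=dict(np.load('side0.npz'))['img'].astype(int);d=abs(cam('side')['img'].astype(int)-S0).max(-1)>60
for n,(x0,y0,x1,y1) in dict(sq=(305,246,320,268),slim=(346,266,360,284),tape=(240,265,276,298),marker=(208,226,236,266),car=(155,190,197,222),bottle=(345,188,376,244)).items(): print(n,d[y0:y1,x0:x1].mean().round(3))
E
```

```text
time_s: 16.13
tcp_pos: [0.5626, 0.0316, 0.1248]
tool_rot: [0.0, 0.99, -0.139, 0.001]
ft_force: [2.5, -5.6, 3.0]
opening: 0.0079
grasp_force: 59.7
[ 2.51980764 -5.55110222  3.00587007] [-1.21886773 -0.37985875  0.10545385]
[array([0.622, 0.208, 0.117]), array([0.66 , 0.026, 0.111]), array([ 0.582, -0.034,  0.111])]
sq 0.0
slim 0.0
tape 0.0
marker 0.538
car 0.0
bottle 0.0
```

Run:
```python
from h import *
S0=dict(np.load('side0.npz'))['img'];a=cam('side')['img']
cv2.imwrite('pics/c7.png',cv2.resize(np.hstack([S0[215:275,195:250],a[215:275,195:250]])[...,::-1],None,fx=6,fy=6))
```

```text
(no output)
```

View pics/c7.png

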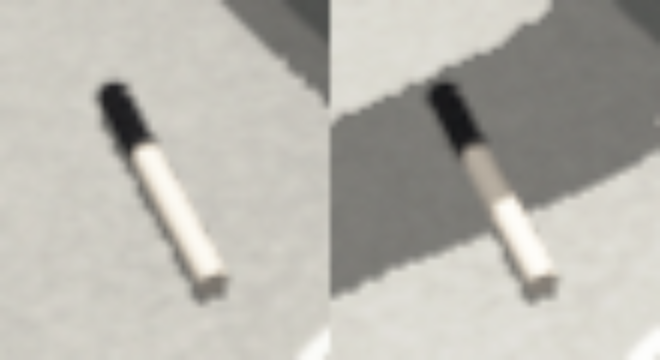

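The marker is where it was, at (160,190) in both halves. Only the arm's shadow falls across it.

```bash
python3 -c "
from h import *
print(ctrl.sign_off())"
```

```text
the job is handed in; nothing more can be done
None
```

The round till key is fully home in the lock and held a quarter turn clockwise in the gripper; the lid has popped ajar, the other two keys still stand in the rack, the tape, marker, car and bottle haven't moved (I didn't check the stapler and label gun), and the job was handed in at about 16 s.

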